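# Gauge the depth of a heater-block well

### The job

Take the dust cover off the round heater block and set it upright in the shallow tray. Then take the depth gauge from its stand by its rod's head and lower it upright into the round block's well until its foot lies flat on the block and the rod has gently bottomed out. Lift it out without disturbing that reading and set it back upright in the fork of its stand, let go, and leave everything else where it is.

Things in the scene. Friction and masses are not known exactly. Their poses are not given: they have to be found in the camera images.
- round_block: Round aluminium heater block, fixed, 62 mm across and 100 mm tall with a dark flange 72 mm across round its foot; origin at the centre of its underside, z up. One upright blind well, 20 mm in diameter, in the middle of its top. The only round block of the three.
- well_mouth (a point): Centre of the mouth of the round block's well, level with the block's flat top, 100 mm above the worktop.
- well_floor: Solid steel bottom of the round block's well; origin at the centre of its upper face. The well is 45 to 85 mm deep, different each time; it does not give way.
- cover: Grey plastic dust cover lying loose over the round block's well: flat disc 46 mm across and 8 mm thick with a round knob 22 mm across, from 16 to 40 mm above the underside. Origin at the centre of its underside, z up; 70 to 140 g.
- cover_square: The same kind of cover, lying loose on the square block (the square block with one well); stays there.
- square_block: Square aluminium heater block, fixed, 60 x 60 x 100 mm, origin at the centre of its underside; not to be measured.
- four_bore_block: Square aluminium heater block with four small open bores, fixed, 60 x 60 x 100 mm, origin at the centre of its underside; not to be measured.
- gauge: Depth gauge, loose, about 220 g. This is its foot: steel disc 52 mm across, 12 mm thick, with a boss 28 mm across reaching 32 mm above the underside. Origin at the centre of the foot's underside, z up along the rod, which slides through it. At the start it stands in the stand's fork, the foot lying on the prongs.
- rod (a joint): How far the rod's tip stands out below the foot's underside, in m (0 to 0.095): the reading. It grows as the rod is pushed down through the foot. Friction of about 7 N along the rod holds it where it is left; any push or pull above that moves it, either way. Starts at 0.008 to 0.025.
- rod_tip (a point): Flat lower tip of the gauge's rod, on its axis. The rod is 10 mm thick.
- rod_head (a point): Middle of the rod's black grip head, 24 mm across and 41 mm tall, 153 mm above the rod's tip; its lower end is 132 mm, its top 173 mm above the tip.
- stand: The gauge's stand, fixed, 100 mm tall, foot plate 90 x 80 mm; origin at the centre of its underside. A fork of two flat prongs at the top, its slot 18 mm wide and open towards the stand's -x, 59 mm long from the prong ends to the closed end; a column stands at its +x end. The space below the slot is free down to the foot plate, whose top is 10 mm above the worktop.
- fork_seat (a point): The place in the fork's slot, level with the prongs' flat top (100 mm above the worktop), where the centre of the gauge's foot belongs; the slot's closed end is 25 mm farther towards the stand's +x.
- tray: Shallow square steel tray, fixed, 105 x 105 mm outside, 14 mm high, walls and floor 3 mm; origin at the centre of its underside, x and y along its sides.
- amber_bottle: Bystander: amber screw-cap bottle, 62 mm across, 118 mm tall; origin under its centre.
- small_bottle: Bystander: clear screw-cap bottle, 56 mm across, 98 mm tall; origin under its centre.
- tube: Bystander: standing tube with a screw cap, 36 mm across, 98 mm tall; origin under its centre.
- beaker: Bystander: glass beaker, 56 mm across, 71 mm tall; origin under its centre.
- dropper: Bystander: small dropper bottle, 20 mm across, 65 mm tall; origin under its centre.
There are look-alikes about, which are no part of the job. Leave any brown or yellow look-alike of the cover alone.

How it is judged:
By the outcome, as a careful person would: the job done as asked, in the order asked, and still so for the second after the job is handed in, with the robot touching nothing.
It also fails if it takes over 72 s, if anything falls off the work surface, if the arm or the gripper's body presses on something with over 40 N, if the wrist force passes 120 N, or if a joint passes its speed limit or range.

### The arm

A 7-joint arm with a two-finger parallel gripper is mounted at the origin on the work surface; the furniture and walls round the work are solid. World frame = base frame: x ahead of the robot, y to its left, z up, the work surface at z = 0. Lengths are in m, angles in rad, forces in N, time in s.
With the tool pointing down it reaches from about 0.425 to 0.975 m from the base axis. Payload 16.7 kg.
Tool frame: the origin (TCP) lies midway between the tips of the shut fingers; the grasp point (between the pads) lies 19 mm behind it (ctrl.grip_point_offset is the distance from the TCP to the grasp point, in m); z points along the fingers, y is the line along which they close (so a half turn about z gives the same grasp; the last joint's range is limited). The gripper opens to 85 mm and grips with 20 to 120 N. Pads are 22 mm wide; open, the fingers measure 114 mm over their backs; the gripper's body (76 mm by 85 mm) begins 54 mm behind the grasp point. The pads swing forward as they close: fully open they stand 13 mm farther back than shut.
Start: joints at [1.05, 0.426, 0.074, 1.606, -0.034, 1.111, -0.067], TCP at [0.245, -0.629, 0.231] pointing down, gripper open.
Joint ranges: [-2.85, 2.85], [-0.5, 2.14], [-1.23, 1.37], [0.21, 2.46], [-1.02, 4.16], [0.16, 2.05], [-2.73, 2.73]. Speed limits (rad/s): [1.89, 1.89, 2.39, 2.39, 3.01, 3.01, 3.01].

### API

Orientations are given as a 3x3 rotation matrix whose columns are the frame's x, y, z axes.
In Python, from rig import ctrl gives the robot as it stands.
- The arm moves only by the tool drive_tool, never from a script. Its argument "increments" is a list of rows, each a list of 3 entries, a list of its own where there are three numbers: the closure, from -1 (fully open) to 1 (shut), then the shift along the tool's x, y, z in mm, then the turn about the tool's z in degrees. A call has 1 to 8 rows; each row shifts and turns the commanded pose from where the row before left it, along the tool's axes as they then stand; what a row does not reach is not made up. A row lasts 1/8 s, in which the tool goes at most 62.5 mm and 10.7 degrees, less where a joint would pass 70% of its speed; a pose out of reach is approached as far as the arm can. A call with a gripper value outside its range is refused whole. The fingers move at their own pace and stop on an object; the grip force is fixed at half the most. Time passes only in rows, so rows that do not move let the fingers close. It gives the time, the measured TCP pose, the force, the opening and the grip force at its end, in the units of the state.
- ctrl.state(): the state, without advancing time (a new reading comes with each control period).
- ctrl.capture(name): name is "scene" or "top" or "wrist"; returns the picture (400x640x3 uint8, red, green, blue); there is no depth.
- ctrl.camera_params(name): a dict with "fx", "fy", "cx", "cy" (pixels), "R" (3x3) and "t" (3): a world point X has camera coordinates R X + t. Camera axes: x right, y down, z forward; pixel columns grow to the right and rows downward; lengths in m; the calibration is good to about 2 mm. A picture is of the moment at which its call begins: read the wrist's pose just before it. camera_params takes no time and is no camera call; for the wrist camera it gives the pose at the moment of the call.
- ctrl.sign_off(): hands the job in; it is judged then, once.
The state is a dict: "t": time; "joints": joint angles; "dq": joint speeds; "joint_torque": joint torques, N m; "tcp_pos": TCP position; "ee_rot": TCP orientation; "contact_force": force on the tool from outside, world axes, zero at the start; "wrist_torque": the same for the moment, N m; "opening": finger opening in m; "grip_force": force on a finger pad.
Only numpy, scipy, OpenCV 4.12 (cv2) and the standard library are available. Lean on these libraries where they do the work, as an engineer would, in place of code of your own. Each camera call takes 0.05 s, during which the arm holds its last target. There are 200 camera calls.

## Working session

There is one attempt and no reset: what is moved stays moved. The work goes in short steps, Python scripts to look and compute and a tool call to move; the robot and the scene stay as the last step left them, time stands still between calls to the robot, and variables do not carry over. Pictures are saved under pics/ and viewed, at most 10 in all, crops included, and the job is handed in when it is done.

Besides the shell and the picture viewer there is one more tool, called as a command line: name --argument value ..., lists and objects as JSON in quotes. drive_tool: Moves the arm, as the interface text tells. Its arguments: {"type":"object","properties":{"increments":{"type":"array","items":{"type":"array"}}},"required":["increments"]}

```bash
mkdir -p pics; ls; cat > h.py <<'E'
import numpy as np, cv2
from rig import ctrl
def snap(name,fn):
    p=ctrl.camera_params(name); im=ctrl.capture(name)
    cv2.imwrite('pics/'+fn,im[:,:,::-1]); return p,im
def ray(p,u,v,z):
    R=np.array(p['R']);t=np.array(p['t'])
    c=-R.T@t; d=R.T@np.array([(u-p['cx'])/p['fx'],(v-p['cy'])/p['fy'],1])
    return c+d*(z-c[2])/d[2]
def proj(p,X):
    q=np.array(p['R'])@np.array(X)+np.array(p['t']); return p['fx']*q[0]/q[2]+p['cx'],p['fy']*q[1]/q[2]+p['cy']
E
python3 - <<'E'
from h import *
np.set_printoptions(precision=3,suppress=True)
for n in ['top','scene']:
    p,im=snap(n,n+'0.png'); cam=-np.array(p['R']).T@np.array(p['t']); print(n,cam,p['fx'],p['cx'],p['cy']);print(np.array(p['R']))
s=ctrl.state(); print(s['t'],s['tcp_pos'],s['ee_rot'],s['opening'],s['contact_force'],ctrl.grip_point_offset)
E
```

```text
pics
top [ 0.318 -0.035  1.415] 491.6692623271868 315.78010421311853 202.5700461921864
[[ 0.007 -1.     0.002]
 [-0.983 -0.007 -0.181]
 [ 0.181 -0.001 -0.983]]
scene [0.125 0.445 0.728] 428.23689263796035 318.0364751446392 192.64847541536747
[[-0.728 -0.685  0.02 ]
 [-0.464  0.47  -0.751]
 [ 0.505 -0.556 -0.66 ]]
0.1 [ 0.244 -0.629  0.231] [[ 0.932  0.362 -0.   ]
 [ 0.362 -0.932  0.001]
 [-0.    -0.001 -1.   ]] 0.08586993810734253 [-0.748  0.338  0.276] 0.0187
```

View pics/top0.png

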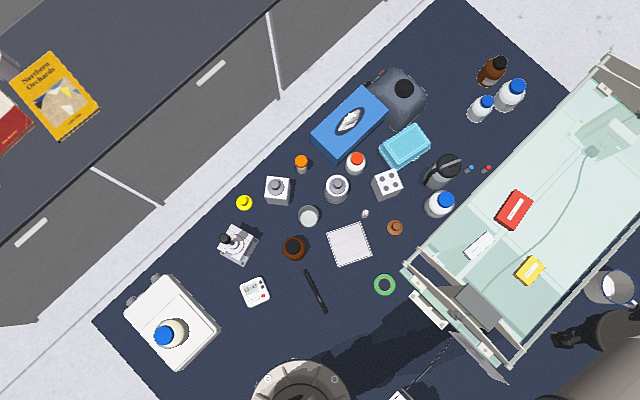

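View pics/scene0.png

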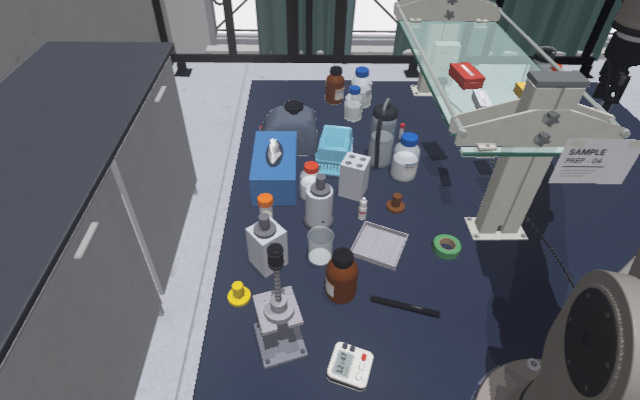

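The top view shows the stand and gauge near (235,243), the square block with its cover at (277,188), the round block with its cover at (337,186), the four-bore block at (387,184) and the tray at (349,244). There is a glass shelf on the right, and the arm starts at far right. I'll enlarge this area.

```bash
python3 - <<'E'
from h import *
np.set_printoptions(precision=3,suppress=True)
im=cv2.imread('pics/top0.png'); cv2.imwrite('pics/c1.png',cv2.resize(im[145:285,210:410],None,fx=4,fy=4,interpolation=cv2.INTER_CUBIC))
p=ctrl.camera_params('top'); q=ctrl.camera_params('scene')
s=ctrl.state(); print('tcp px',proj(p,s['tcp_pos']),proj(q,s['tcp_pos']),'base',proj(p,[0,0,0]))
for n,u,v,z in [('round',337,182,.14),('sq',276,184,.14),('tray',349,244,.01),('head',225,240,.26),('4b',387,184,.1),('amber',295,247,.118),('beaker',308,216,.07)]: print(n,ray(p,u,v,z))
# shelf corners: triangulate from top & scene
def tri(a,b):
    A=[];y=[]
    for c,(u,v) in((p,a),(q,b)):
        R=np.array(c['R']);t=np.array(c['t']);C=-R.T@t;d=R.T@np.array([(u-c['cx'])/c['fx'],(v-c['cy'])/c['fy'],1]);d/=np.linalg.norm(d);M=np.eye(3)-np.outer(d,d);A.append(M);y.append(M@C)
    return np.linalg.lstsq(np.vstack(A),np.hstack(y),rcond=None)[0]
print('red box',tri((514,210),(466,74)),'shelf post',tri((403,270),(458,128)))
print('head',tri((225,240),(275,252)),'roundknob',tri((337,182),(320,180)))
E
```

```text
tcp px (np.float64(568.0298531793708), np.float64(326.65733260440686)) (np.float64(595.5743851384707), np.float64(111.79250478368486)) base (np.float64(301.0176762980083), np.float64(412.0597172269608))
round [ 0.608 -0.092  0.14 ]
sq [0.602 0.07  0.14 ]
tray [ 0.456 -0.132  0.01 ]
head [0.439 0.177 0.26 ]
4b [ 0.613 -0.231  0.1  ]
amber [0.437 0.018 0.118]
beaker [ 0.527 -0.015  0.07 ]
red box [ 0.515 -0.503  0.272] shelf post [ 0.38  -0.228  0.304]
head [0.442 0.181 0.252] roundknob [ 0.61  -0.093  0.13 ]
```

View pics/c1.png

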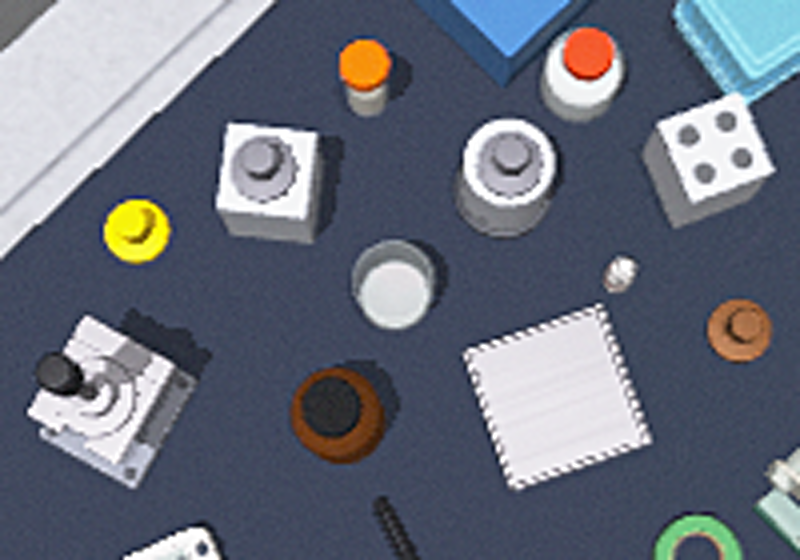

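The crop shows the round block's knob top at about (338.5,182.5) in the full image. The tray centre is at (349.5,244) and the gauge head at (225.5,238). The shelf is about 0.27–0.30 m high, so I'll lift over it.

drive_tool --increments '[[-1,[0,0,-30],0],[-1,[0,0,-50],0],[-1,[0,0,-50],0],[-1,[0,0,-50],0],[-1,[0,0,-50],0],[-1,[0,0,-40],0]]'

```text
t: 0.85
tcp_pos: [0.2445, -0.629, 0.5033]
ee_rot: [[0.932, 0.362, 0.0], [0.362, -0.932, -0.001], [0.0, 0.001, -1.0]]
contact_force: [-0.1, 0.8, -0.6]
opening: 0.0851
grip_force: 0.0
```

```bash
cat >> h.py <<'E'
def totool(target,s=None):
    s=s or ctrl.state(); return (np.array(s['ee_rot']).T@(np.array(target)-np.array(s['tcp_pos'])))*1000
def st():
    s=ctrl.state(); print('t %.2f'%s['t'],np.round(s['tcp_pos'],4),'F',np.round(s['contact_force'],2),'open %.4f grip %.1f'%(s['opening'],s['grip_force']),'yaw %.1f'%np.degrees(np.arctan2(s['ee_rot'][1][0],s['ee_rot'][0][0]))); return s
E
python3 - <<'E'
from h import *
s=st(); p=ctrl.camera_params('top')
r=ray(p,338.6,182.5,.14); print(r, totool([r[0],r[1],.34]))
print('tray',ray(p,349.5,244,.014)); print([ray(p,210+a/4,145+b/4,.014).round(3) for a,b in[(466,352),(600,306),(650,438),(515,487)]])
print('foot',ray(p,210+103/4,145+400/4,.112),'head',ray(p,225.5,238.2,.255))
E
```

```text
t 0.85 [ 0.2445 -0.629   0.5033] F [-0.07  0.77 -0.6 ] open 0.0851 grip 0.0 yaw 21.2
[ 0.60703836 -0.09619289  0.14      ] [ 530.92814115 -365.33370959  163.06722919]
tray [ 0.45610209 -0.13306348  0.014     ]
[array([ 0.487, -0.067,  0.014]), array([ 0.521, -0.164,  0.014]), array([ 0.427, -0.198,  0.014]), array([ 0.391, -0.102,  0.014])]
foot [0.44160017 0.17542897 0.112     ] head [0.44391093 0.17714558 0.255     ]
```

drive_tool --increments '[[-1,[24,-16,0],0],[-1,[44,-30,0],0],[-1,[46,-32,0],0],[-1,[46,-32,0],0],[-1,[46,-32,0],0],[-1,[46,-32,0],0],[-1,[46,-32,0],0],[-1,[46,-32,0],0]]'

```text
t: 1.85
tcp_pos: [0.4796, -0.281, 0.5012]
ee_rot: [[0.932, 0.362, -0.0], [0.362, -0.932, 0.0], [-0.0, -0.0, -1.0]]
contact_force: [1.1, 0.1, -0.4]
opening: 0.0853
grip_force: 0.0
```

drive_tool --increments '[[-1,[46,-32,0],0],[-1,[46,-32,0],0],[-1,[46,-32,20],0],[-1,[34,-22,40],0],[-1,[14,-9,50],0],[-1,[0,0,40],0],[-1,[0,0,13],0],[-1,[0,0,0],0]]'

```text
t: 2.85
tcp_pos: [0.6063, -0.0972, 0.3386]
ee_rot: [[0.932, 0.362, -0.0], [0.362, -0.932, 0.0], [-0.0, -0.0, -1.0]]
contact_force: [0.4, -0.4, 0.6]
opening: 0.0855
grip_force: 0.0
```

```bash
python3 - <<'E'
from h import *
s=st(); p,im=snap('wrist','w1.png'); print(p['fx'],-np.array(p['R']).T@p['t'],p['R']); print('expected knob px',proj(p,[.607,-.0962,.14]))
E
```

```text
t 2.85 [ 0.6063 -0.0972  0.3386] F [ 0.36 -0.41  0.61] open 0.0855 grip 0.0 yaw 21.2
283.8119080333073 [ 0.68000177 -0.06969571  0.4817889 ] [[ 0.36157733 -0.93234148 -0.0010926 ]
 [-0.88769331 -0.34461987  0.30534854]
 [-0.28506564 -0.10943721 -0.95224003]]
expected knob px (np.float64(318.21983306693505), np.float64(173.13306882996545))
```

View pics/w1.png

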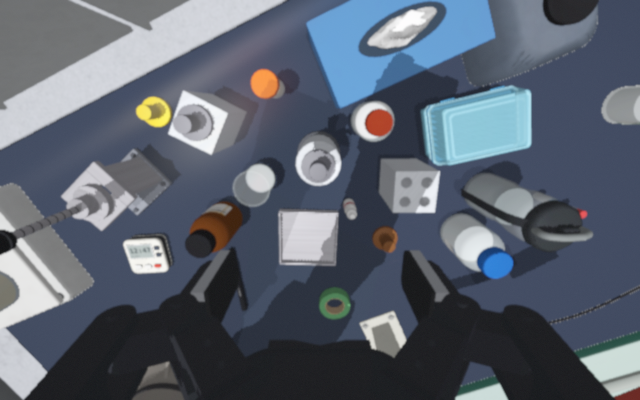

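The wrist view shows the round block's knob at about (319,170), where (318,173) was predicted, so the estimate is good. The path down is clear. I'll shift slightly toward +x and descend.

drive_tool --increments '[[-1,[1,0,30],0],[-1,[1,-1,50],0],[-1,[1,0,50],0],[-1,[0,0,50],0],[-1,[0,0,30],0],[-1,[0,0,15],0],[0,[0,0,0],0],[0.2,[0,0,0],0]]'

```text
t: 3.9
tcp_pos: [0.6099, -0.095, 0.1151]
ee_rot: [[0.932, 0.362, 0.002], [0.362, -0.932, -0.0], [0.002, 0.001, -1.0]]
contact_force: [-0.5, -0.1, 0.3]
opening: 0.0517
grip_force: 0.0
```

```bash
python3 - <<'E'
from h import *
s=st(); p,im=snap('wrist','w2.png'); print('tcp px',proj(p,s['tcp_pos']),'tcp at knob-top', proj(p,[s['tcp_pos'][0],s['tcp_pos'][1],.14]),'est',proj(p,[.607,-.0962,.14]))
cv2.imwrite('pics/w2c.png',cv2.resize(im[100:400,120:520,::-1],None,fx=2,fy=2))
E
```

```text
t 3.90 [ 0.6099 -0.095   0.1151] F [-0.48 -0.09  0.34] open 0.0517 grip 0.0 yaw 21.2
tcp px (np.float64(317.7640553168818), np.float64(253.04619572902877)) tcp at knob-top (np.float64(317.5142687150672), np.float64(278.3074464558688)) est (np.float64(317.71624981050184), np.float64(283.8765661188521))
```

View pics/w2c.png

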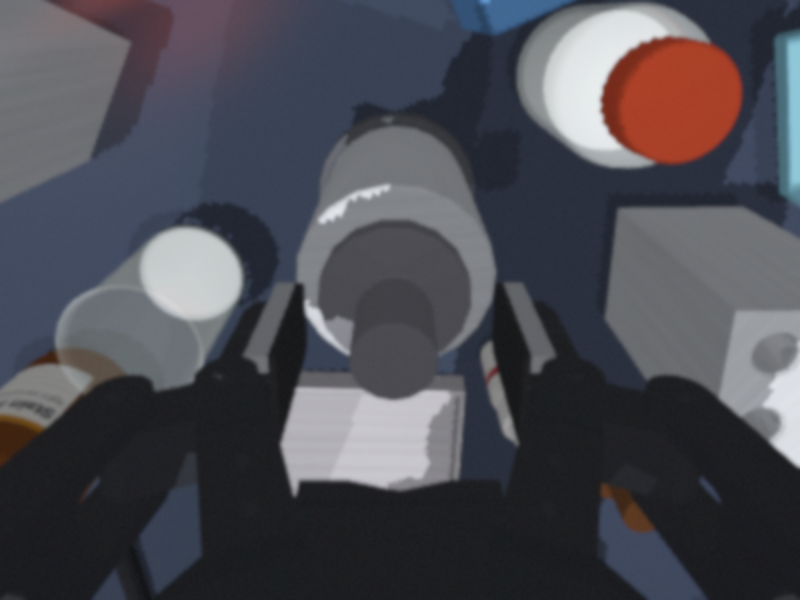

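The knob top is centred at about (317,280.5), where (317.5,278) was expected for the tool axis, so it sits squarely between the fingers. I'll close and lift.

drive_tool --increments '[[1,[0,0,1],0],[1,[0,0,0],0],[1,[0,0,0],0],[1,[0,0,0],0],[1,[0,0,-10],0],[1,[0,0,-30],0],[1,[0,0,-40],0],[1,[0,0,0],0]]'

```text
t: 4.95
tcp_pos: [0.6104, -0.0949, 0.196]
ee_rot: [[0.932, 0.362, 0.005], [0.362, -0.932, -0.001], [0.005, 0.003, -1.0]]
contact_force: [0.5, 0.3, -1.9]
opening: 0.02
grip_force: 58.8
```

```bash
python3 - <<'E'
from h import *
s=st(); print(totool([.456,-.133,s['tcp_pos'][2]]))
E
```

```text
t 4.95 [ 0.6104 -0.0949  0.196 ] F [ 0.51  0.33 -1.89] open 0.0200 grip 58.8 yaw 21.2
[-157.71097106  -20.44788133   -0.80320429]
```

drive_tool --increments '[[1,[-20,-4,0],0],[1,[-35,-4,0],0],[1,[-40,-5,0],0],[1,[-37,-4,0],0],[1,[-20,-3,20],0],[1,[-6,0,40],0],[1,[0,0,40],0],[1,[0,0,30],0]]'

```text
t: 5.95
tcp_pos: [0.4534, -0.1333, 0.0608]
ee_rot: [[0.932, 0.362, -0.001], [0.362, -0.932, 0.0], [-0.001, -0.001, -1.0]]
contact_force: [0.7, 0.8, -1.1]
opening: 0.02
grip_force: 58.8
```

drive_tool --increments '[[1,[0,0,25],0],[1,[0,0,12],0],[1,[0,0,5],0],[1,[0,0,3],0],[1,[0,0,0],0]]'

```text
t: 6.58
tcp_pos: [0.4545, -0.1336, 0.0178]
ee_rot: [[0.932, 0.362, 0.001], [0.362, -0.932, -0.0], [0.001, 0.0, -1.0]]
contact_force: [0.4, 0.4, -1.1]
opening: 0.02
grip_force: 58.7
```

drive_tool --increments '[[1,[0,0,1],0],[1,[0,0,0.5],0]]'

```text
t: 6.82
tcp_pos: [0.4546, -0.1336, 0.0164]
ee_rot: [[0.932, 0.362, 0.001], [0.362, -0.932, -0.0], [0.001, 0.001, -1.0]]
contact_force: [-5.4, 1.8, 20.3]
opening: 0.0199
grip_force: 60.9
```

drive_tool --increments '[[1,[0,0,-0.8],0],[0.2,[0,0,0],0],[0.1,[0,0,0],0],[0.1,[0,0,0],0],[0.1,[0,0,-20],0],[0.1,[0,0,-40],0],[-0.5,[0,0,-60],0],[-1,[0,0,-60],0]]'

```text
t: 7.82
tcp_pos: [0.4538, -0.1333, 0.1984]
ee_rot: [[0.932, 0.362, -0.0], [0.362, -0.932, 0.0], [-0.0, -0.001, -1.0]]
contact_force: [0.4, -0.5, -0.6]
opening: 0.0734
grip_force: 0.0
```

```bash
python3 - <<'E'
from h import *
s=st(); p=ctrl.camera_params('wrist'); c=-np.array(p['R']).T@p['t']; o=np.array(s['ee_rot']).T@(c-s['tcp_pos']); print('cam in tool',o, proj(p,[.607,-.096,.1]))
E
```

```text
t 7.83 [ 0.4538 -0.1333  0.1984] F [ 0.39 -0.49 -0.61] open 0.0734 grip 0.0 yaw 21.3
cam in tool [ 0.07863366  0.00100287 -0.14323495] (np.float64(346.8232872366253), np.float64(-5.185515711609412))
```

drive_tool --increments '[[0.4,[38,10,0],0],[0.4,[39,11,40],0],[0.4,[0,0,40],0],[0.4,[0,0,25],0],[0.4,[0,0,0],0]]'

```text
t: 8.45
tcp_pos: [0.5324, -0.1248, 0.09]
ee_rot: [[0.932, 0.363, -0.004], [0.363, -0.932, 0.001], [-0.003, -0.002, -1.0]]
contact_force: [0.7, -0.4, 0.2]
opening: 0.0256
grip_force: 0.0
```

```bash
python3 - <<'E'
from h import *
s=st(); p,im=snap('wrist','w3.png'); u,v=proj(p,[.607,-.096,.1]); print('est px',u,v, 'floor45,85',proj(p,[.607,-.096,.055]),proj(p,[.607,-.096,.015]))
a,b=int(u)-50,max(0,int(v)-45); c=im[b:b+75,a:a+100,::-1]; print('crop origin',a,b)
g=cv2.convertScaleAbs(c,alpha=1.0); g=(255*(g/255.)**.5).astype(np.uint8)
cv2.imwrite('pics/w3c.png',cv2.resize(g,None,fx=8,fy=8,interpolation=cv2.INTER_CUBIC))
E
```

```text
t 8.45 [ 0.5324 -0.1248  0.09  ] F [ 0.66 -0.37  0.22] open 0.0256 grip 0.0 yaw 21.3
est px 317.71337136874257 103.87032279327927 floor45,85 (np.float64(318.33646226710914), np.float64(104.42722239049844)) (np.float64(318.6740902125989), np.float64(104.72898392697111))
crop origin 267 58
```

View pics/w3c.png

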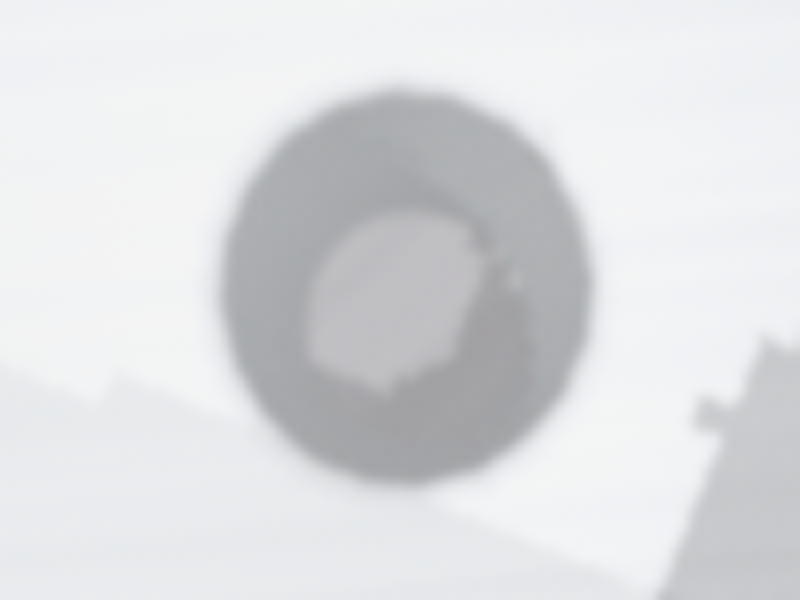

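In the enlarged view the well's rim is centred at (317.4,93.4) and the floor is about 28 px wide. That gives a well about 80 mm deep, centred near (0.611,-0.0945). Next is the gauge.

drive_tool --increments '[[0.4,[0,0,-30],0],[0,[0,0,-55],0],[-1,[0,0,-55],0],[-1,[3,-40,-55],0],[-1,[5,-55,-45],0],[-1,[5,-55,-10],0],[-1,[5,-55,0],0],[-1,[5,-55,0],0]]'

```text
t: 9.5
tcp_pos: [0.4629, 0.1176, 0.3337]
ee_rot: [[0.932, 0.362, 0.003], [0.362, -0.932, -0.0], [0.003, 0.001, -1.0]]
contact_force: [1.4, 0.6, 0.5]
opening: 0.0852
grip_force: 0.0
```

drive_tool --increments '[[-1,[3,-40,0],0],[-1,[0,-15,0],0],[-1,[0,0,0],0]]'

```text
t: 9.88
tcp_pos: [0.4464, 0.1685, 0.3327]
ee_rot: [[0.932, 0.363, 0.002], [0.363, -0.932, 0.0], [0.001, 0.001, -1.0]]
contact_force: [0.0, -1.4, -0.3]
opening: 0.0854
grip_force: 0.0
```

```bash
python3 - <<'E'
from h import *
p=ctrl.camera_params('wrist')
s=st(); p,im=snap('wrist','w4.png'); 
for X in ([.443,.177,.255],[.442,.175,.112],[.442,.175,.1]): print(proj(p,X))
u,v=proj(p,[.443,.177,.19]); a,b=int(u)-100,max(0,min(400-150,int(v)-75)); print(a,b)
cv2.imwrite('pics/w4c.png',cv2.resize(im[b:b+150,a:a+200,::-1],None,fx=4,fy=4,interpolation=cv2.INTER_CUBIC))
E
```

```text
t 9.88 [0.4464 0.1685 0.3327] F [ 0.01 -1.38 -0.3 ] open 0.0854 grip 0.0 yaw 21.3
(np.float64(307.1985338436013), np.float64(207.23714100115174))
(np.float64(312.82874813228733), np.float64(171.79663587459143))
(np.float64(313.0241100358072), np.float64(169.8733019214911))
209 111
```

View pics/w4c.png

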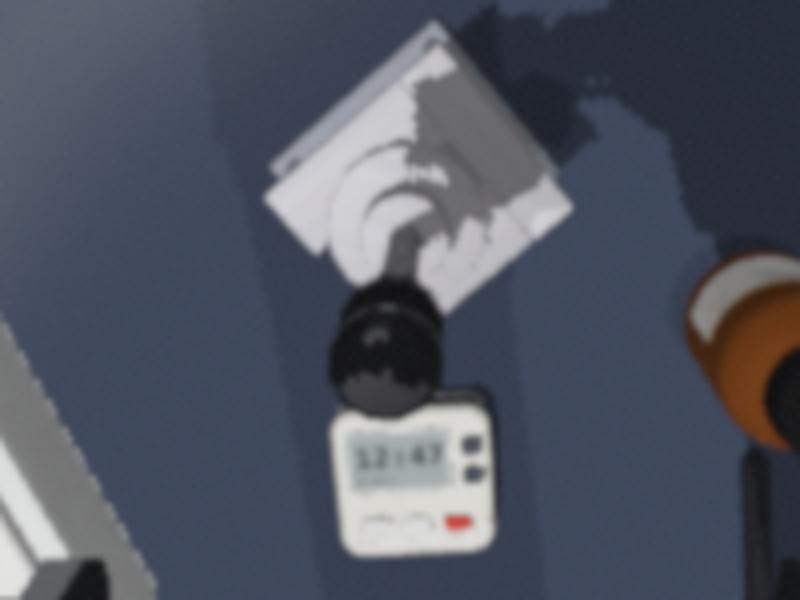

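The enlarged view shows the head top at about (305.6,203.4) and the foot centre at about (311.6,167.1). The slot opens to the lower-left, so the stand's -x is about (-0.855,0.515) in the world frame.

```bash
python3 - <<'E'
from h import *
s=st(); p=ctrl.camera_params('wrist'); q=ctrl.camera_params('top')
for z in(.245,.255,.265): 
  a,b=ray(p,305.6,203.4,z),ray(q,225.5,238.2,z);print(z,a,b)
print('foot',ray(p,311.6,167.1,.112))
a=ray(p,305.6,203.4,.252); print(totool([a[0],a[1],.212]))
E
```

```text
t 9.93 [0.4468 0.1675 0.3323] F [ 0.08 -0.01 -0.16] open 0.0853 grip 0.0 yaw 21.2
0.245 [0.44279265 0.17760872 0.245     ] [0.44500054 0.17897618 0.245     ]
0.255 [0.44615501 0.17836441 0.255     ] [0.44391093 0.17714558 0.255     ]
0.265 [0.44951737 0.17912009 0.265     ] [0.44282132 0.17531498 0.265     ]
foot [0.44762796 0.17763268 0.112     ]
[  2.17561256 -10.61854017 120.31182416]
```

drive_tool --increments '[[-1,[2,-6,20],0],[-1,[1,-4,40],0],[-1,[0,0,35],0],[-1,[0,0,20],0],[-0.2,[0,0,3],0],[0.1,[0,0,0],0],[0.1,[0,0,0],0],[0.1,[0,0,0],0]]'

```text
t: 10.92
tcp_pos: [0.4461, 0.1787, 0.2143]
ee_rot: [[0.932, 0.362, 0.001], [0.362, -0.932, 0.0], [0.001, 0.0, -1.0]]
contact_force: [-0.2, -0.1, 0.1]
opening: 0.0386
grip_force: 0.0
```

```bash
python3 - <<'E'
from h import *
s=st(); p,im=snap('wrist','w5.png'); x,y,_=s['tcp_pos']
print('tcp axis at .254',proj(p,[x,y,.254]),'at .132',proj(p,[x,y,.132]),'at .112',proj(p,[x,y,.112]))
c=im[130:400,140:500,::-1]
cv2.imwrite('pics/w5c.png',cv2.resize((255*(c/255.)**.6).astype(np.uint8),None,fx=2.2,fy=2.2,interpolation=cv2.INTER_CUBIC))
E
```

```text
t 10.93 [0.4461 0.1787 0.2143] F [-0.25 -0.13  0.13] open 0.0386 grip 0.0 yaw 21.2
tcp axis at .254 (np.float64(317.23342122044085), np.float64(298.0438292080963)) at .132 (np.float64(318.32868079537513), np.float64(205.22246716583072)) at .112 (np.float64(318.41402963215813), np.float64(197.98930028902276))
```

View pics/w5c.png

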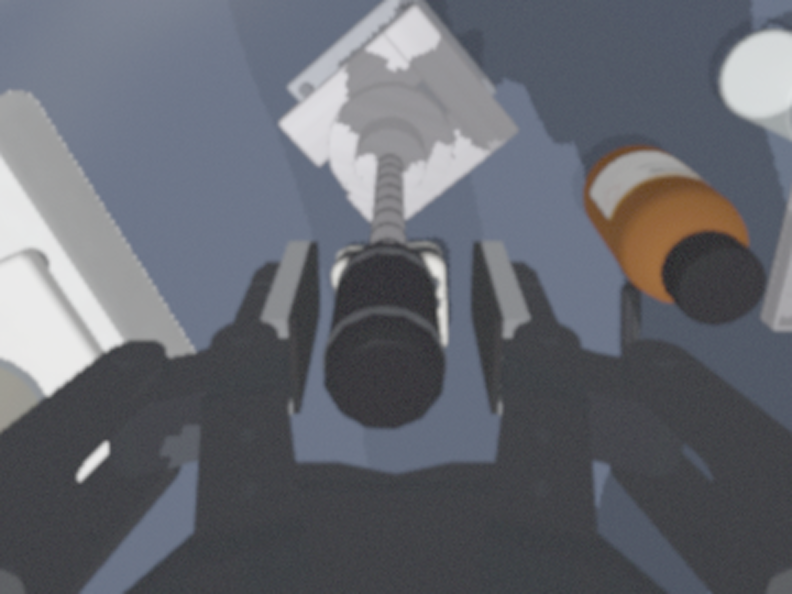

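The head is centred at about (314.3,298), where (317,298) was predicted. I'll shift y by -1.5 mm, then grip and lift.

drive_tool --increments '[[0.3,[0,-1.5,0],0],[0.6,[0,0,0],0],[1,[0,0,0],0],[1,[0,0,0],0],[1,[0,0,0],0]]'

```text
t: 11.6
tcp_pos: [0.4453, 0.1803, 0.2138]
ee_rot: [[0.932, 0.362, 0.0], [0.362, -0.932, 0.0], [0.0, -0.0, -1.0]]
contact_force: [-1.0, 1.7, 5.7]
opening: 0.0226
grip_force: 58.8
```

drive_tool --increments '[[1,[0,0,-2],0],[1,[0,0,-6],0],[1,[0,0,-15],0],[1,[0,0,-25],0],[1,[0,0,-30],0],[1,[0,0,-25],0],[1,[0,0,-5],0],[1,[0,0,0],0]]'

```text
t: 12.6
tcp_pos: [0.4451, 0.1799, 0.3215]
ee_rot: [[0.932, 0.362, 0.0], [0.362, -0.932, -0.0], [0.0, 0.0, -1.0]]
contact_force: [0.3, -0.1, -1.9]
opening: 0.0226
grip_force: 58.9
```

```bash
python3 - <<'E'
from h import *
s=st(); print(totool([.611,-.0945,s['tcp_pos'][2]]))
p=ctrl.camera_params('wrist'); pw=ray
# refine well centre from w3: print via saved pose approx
E
```

```text
t 12.60 [0.4451 0.1799 0.3215] F [ 0.32 -0.07 -1.87] open 0.0226 grip 58.9 yaw 21.2
[5.52465086e+01 3.15884749e+02 5.47041324e-02]
```

drive_tool --increments '[[1,[2,15,0],0],[1,[5,30,0],0],[1,[8,45,0],0],[1,[9,50,0],0],[1,[9,50,0],0],[1,[9,50,0],0],[1,[7,40,0],0],[1,[4,25,0],0]]'

```text
t: 13.6
tcp_pos: [0.6053, -0.0879, 0.3202]
ee_rot: [[0.933, 0.36, -0.002], [0.36, -0.933, 0.0], [-0.002, -0.001, -1.0]]
contact_force: [-0.1, 0.4, -2.5]
opening: 0.0224
grip_force: 58.9
```

drive_tool --increments '[[1,[2,8,0],0],[1,[0,3,10],0],[1,[0,0,20],0],[1,[0,0,10],0],[1,[0,0,0],0],[1,[0,0,0],0]]'

```text
t: 14.35
tcp_pos: [0.6111, -0.0942, 0.2823]
ee_rot: [[0.932, 0.363, 0.001], [0.363, -0.932, 0.0], [0.001, 0.0, -1.0]]
contact_force: [0.3, 0.5, -1.6]
opening: 0.0225
grip_force: 58.9
```

```bash
python3 - <<'E'
from h import *
s=st(); p,im=snap('wrist','w6.png'); x,y,z=s['tcp_pos']; print(totool([.611,-.0945,z]))
print('tip',proj(p,[x,y,z-.134]),'well est',proj(p,[.611,-.0945,.1]),'block top at tcp xy',proj(p,[x,y,.1]))
cv2.imwrite('pics/w6c.png',cv2.resize(im[60:240,220:420,::-1],None,fx=3.3,fy=3.3,interpolation=cv2.INTER_CUBIC))
E
```

```text
t 14.35 [ 0.6111 -0.0942  0.2823] F [ 0.34  0.48 -1.6 ] open 0.0225 grip 58.9 yaw 21.3
[-0.22995029  0.05734589  0.12553348]
tip (np.float64(318.49216563003193), np.float64(188.43890450271576)) well est (np.float64(318.83081836172727), np.float64(177.45903064997148)) block top at tcp xy (np.float64(318.6239723916242), np.float64(177.25996346287275))
```

View pics/w6c.png

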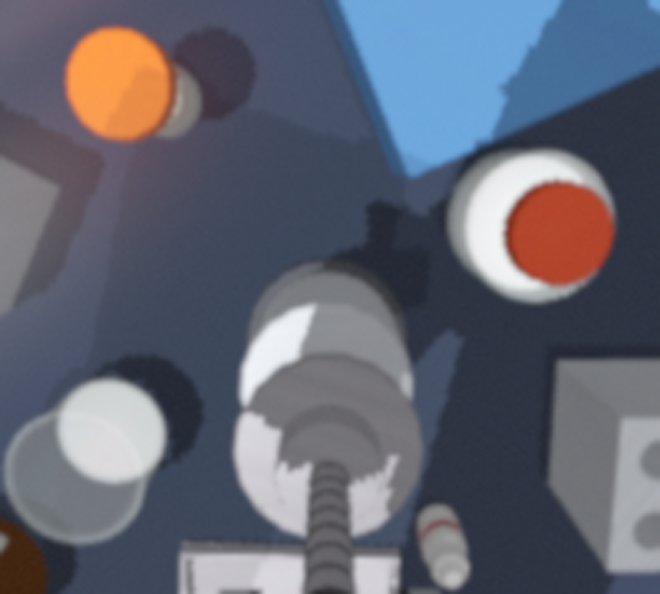

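The block top is centred at about (318.4,176), where (318.8,177.5) was predicted, and the rod is in line with it. I'll lower.

drive_tool --increments '[[1,[0,0,15],0],[1,[0,0,20],0],[1,[0,0,8],0],[1,[0,0,4],0],[1,[0,0,4],0],[1,[0,0,4],0],[1,[0,0,0],0]]'

```text
t: 15.28
tcp_pos: [0.6109, -0.0946, 0.2265]
ee_rot: [[0.932, 0.362, -0.0], [0.362, -0.932, 0.0], [-0.0, -0.0, -1.0]]
contact_force: [-0.6, -1.0, -2.0]
opening: 0.0226
grip_force: 58.9
```

drive_tool --increments '[[1,[0,0,4],0],[1,[0,0,3],0],[1,[0,0,2],0],[1,[0,0,2],0],[1,[0,0,2],0],[1,[0,0,2],0],[1,[0,0,0],0]]'

```text
t: 16.15
tcp_pos: [0.6111, -0.0945, 0.2119]
ee_rot: [[0.932, 0.362, 0.001], [0.362, -0.932, -0.0], [0.001, 0.0, -1.0]]
contact_force: [-0.4, 1.0, 3.1]
opening: 0.0229
grip_force: 59.5
```

drive_tool --increments '[[1,[0,0,2],0],[1,[0,0,2],0],[1,[0,0,2],0],[1,[0,0,2],0],[1,[0,0,2],0],[1,[0,0,2],0],[1,[0,0,2],0],[1,[0,0,2],0]]'

```text
t: 17.15
tcp_pos: [0.6112, -0.0945, 0.1961]
ee_rot: [[0.932, 0.362, 0.001], [0.362, -0.932, -0.0], [0.001, 0.0, -1.0]]
contact_force: [-2.1, 0.1, 6.1]
opening: 0.0229
grip_force: 59.7
```

drive_tool --increments '[[1,[0,0,2],0],[1,[0,0,2],0],[1,[0,0,2],0],[1,[0,0,2],0],[1,[0,0,2],0],[1,[0,0,2],0]]'

```text
t: 17.9
tcp_pos: [0.6112, -0.0945, 0.1841]
ee_rot: [[0.932, 0.362, 0.001], [0.362, -0.932, -0.0], [0.001, 0.0, -1.0]]
contact_force: [-2.5, 0.8, 5.7]
opening: 0.0222
grip_force: 59.7
```

drive_tool --increments '[[1,[0,0,2],0],[1,[0,0,2],0],[1,[0,0,2],0],[1,[0,0,2],0],[1,[0,0,2],0],[1,[0,0,2],0]]'

```text
t: 18.65
tcp_pos: [0.6111, -0.0945, 0.172]
ee_rot: [[0.932, 0.362, 0.001], [0.362, -0.932, -0.0], [0.001, 0.0, -1.0]]
contact_force: [-2.7, 0.9, 5.7]
opening: 0.0222
grip_force: 59.7
```

drive_tool --increments '[[1,[0,0,1],0],[1,[0,0,1],0],[1,[0,0,1],0]]'

```text
t: 19.02
tcp_pos: [0.6112, -0.0945, 0.1691]
ee_rot: [[0.932, 0.362, 0.001], [0.362, -0.932, -0.0], [0.001, 0.0, -1.0]]
contact_force: [-1.8, 1.1, 6.6]
opening: 0.0225
grip_force: 59.8
```

drive_tool --increments '[[1,[0,0,1],0],[1,[0,0,1],0],[1,[0,0,1],0]]'

```text
t: 19.4
tcp_pos: [0.6111, -0.0945, 0.166]
ee_rot: [[0.932, 0.362, 0.001], [0.362, -0.932, -0.0], [0.001, 0.0, -1.0]]
contact_force: [-2.2, 0.2, 7.1]
opening: 0.0227
grip_force: 59.8
```

drive_tool --increments '[[1,[0,0,1],0],[1,[0,0,1],0]]'

```text
t: 19.65
tcp_pos: [0.6111, -0.0945, 0.164]
ee_rot: [[0.932, 0.362, 0.001], [0.362, -0.932, -0.0], [0.001, 0.0, -1.0]]
contact_force: [-2.9, 0.7, 6.2]
opening: 0.0224
grip_force: 59.8
```

drive_tool --increments '[[1,[0,0,1],0],[1,[0,0,1],0]]'

```text
t: 19.9
tcp_pos: [0.6111, -0.0945, 0.162]
ee_rot: [[0.932, 0.362, 0.001], [0.362, -0.932, -0.0], [0.0, 0.0, -1.0]]
contact_force: [-1.6, 1.2, 6.6]
opening: 0.0224
grip_force: 59.8
```

drive_tool --increments '[[1,[0,0,1],0],[1,[0,0,1],0]]'

```text
t: 20.15
tcp_pos: [0.6111, -0.0945, 0.16]
ee_rot: [[0.932, 0.362, 0.001], [0.362, -0.932, -0.0], [0.0, 0.0, -1.0]]
contact_force: [-3.1, -0.0, 6.4]
opening: 0.0228
grip_force: 59.8
```

drive_tool --increments '[[1,[0,0,0.8],0],[1,[0,0,0.7],0]]'

```text
t: 20.4
tcp_pos: [0.6111, -0.0944, 0.1585]
ee_rot: [[0.932, 0.362, 0.0], [0.362, -0.932, 0.0], [0.0, 0.0, -1.0]]
contact_force: [-2.6, 0.7, 6.0]
opening: 0.0226
grip_force: 59.8
```

drive_tool --increments '[[1,[0,0,0.8],0],[1,[0,0,0.7],0]]'

```text
t: 20.65
tcp_pos: [0.6111, -0.0945, 0.157]
ee_rot: [[0.932, 0.362, 0.001], [0.362, -0.932, -0.0], [0.0, 0.0, -1.0]]
contact_force: [-3.4, 0.7, 5.9]
opening: 0.0223
grip_force: 59.8
```

drive_tool --increments '[[1,[0,0,0.8],0],[1,[0,0,0.7],0]]'

```text
t: 20.9
tcp_pos: [0.6111, -0.0945, 0.1555]
ee_rot: [[0.932, 0.362, 0.0], [0.362, -0.932, -0.0], [0.0, 0.0, -1.0]]
contact_force: [-2.3, 1.0, 5.8]
opening: 0.0224
grip_force: 59.8
```

drive_tool --increments '[[1,[0,0,0.8],0],[1,[0,0,0.7],0]]'

```text
t: 21.15
tcp_pos: [0.6111, -0.0945, 0.154]
ee_rot: [[0.932, 0.362, 0.0], [0.362, -0.932, 0.0], [0.0, 0.0, -1.0]]
contact_force: [-2.1, 0.3, 5.9]
opening: 0.0225
grip_force: 59.8
```

drive_tool --increments '[[1,[0,0,0.8],0],[1,[0,0,0.7],0]]'

```text
t: 21.4
tcp_pos: [0.6111, -0.0945, 0.1525]
ee_rot: [[0.932, 0.362, 0.0], [0.362, -0.932, 0.0], [0.0, 0.0, -1.0]]
contact_force: [-2.4, 0.7, 6.7]
opening: 0.0225
grip_force: 59.8
```

drive_tool --increments '[[1,[0,0,0.8],0],[1,[0,0,0.7],0]]'

```text
t: 21.65
tcp_pos: [0.6111, -0.0945, 0.151]
ee_rot: [[0.932, 0.362, 0.0], [0.362, -0.932, -0.0], [0.0, 0.0, -1.0]]
contact_force: [-3.6, 0.8, 5.4]
opening: 0.0226
grip_force: 59.8
```

drive_tool --increments '[[1,[0,0,0.8],0],[1,[0,0,0.7],0]]'

```text
t: 21.9
tcp_pos: [0.6111, -0.0945, 0.1495]
ee_rot: [[0.932, 0.362, 0.0], [0.362, -0.932, -0.0], [0.0, 0.0, -1.0]]
contact_force: [-3.1, 1.0, 6.5]
opening: 0.0224
grip_force: 59.8
```

drive_tool --increments '[[1,[0,0,0.8],0],[1,[0,0,0.7],0]]'

```text
t: 22.15
tcp_pos: [0.6111, -0.0945, 0.148]
ee_rot: [[0.932, 0.362, 0.0], [0.362, -0.932, -0.0], [0.0, 0.0, -1.0]]
contact_force: [-2.7, 0.5, 6.2]
opening: 0.0225
grip_force: 59.8
```

drive_tool --increments '[[1,[0,0,0.8],0],[1,[0,0,0.7],0]]'

```text
t: 22.4
tcp_pos: [0.6111, -0.0945, 0.1465]
ee_rot: [[0.932, 0.362, 0.0], [0.362, -0.932, -0.0], [0.0, 0.0, -1.0]]
contact_force: [-2.2, -0.1, 5.8]
opening: 0.0228
grip_force: 59.8
```

drive_tool --increments '[[1,[0,0,0.8],0],[1,[0,0,0.7],0]]'

```text
t: 22.65
tcp_pos: [0.6115, -0.0944, 0.1458]
ee_rot: [[0.932, 0.362, 0.001], [0.362, -0.932, -0.0], [0.001, 0.001, -1.0]]
contact_force: [-5.2, 0.5, 19.8]
opening: 0.0226
grip_force: 61.0
```

The force jumped to about 20 N with the tool stopped at z = 0.1458, so the rod has bottomed. I'll lift gently.

drive_tool --increments '[[1,[0,0,-0.7],0],[1,[0,0,-1],0],[1,[0,0,-3],0],[1,[0,0,-6],0],[1,[0,0,-10],0],[1,[0,0,-14],0],[1,[0,0,-18],0],[1,[0,0,-20],0]]'

```text
t: 23.65
tcp_pos: [0.611, -0.0945, 0.219]
ee_rot: [[0.932, 0.362, 0.0], [0.362, -0.932, 0.0], [0.0, 0.0, -1.0]]
contact_force: [0.9, 0.4, -1.1]
opening: 0.0223
grip_force: 59.0
```

drive_tool --increments '[[1,[0,0,-22],0],[1,[0,0,-22],0],[1,[0,0,-18],0],[1,[0,0,-12],0],[1,[0,0,-6],0],[1,[0,0,-2],0],[1,[0,0,0],0]]'

```text
t: 24.52
tcp_pos: [0.6108, -0.0946, 0.2988]
ee_rot: [[0.932, 0.362, -0.001], [0.362, -0.932, 0.0], [-0.001, -0.0, -1.0]]
contact_force: [-0.1, -0.3, -2.4]
opening: 0.0226
grip_force: 59.0
```

```bash
python3 - <<'E'
from h import *
s=st(); print(totool([.4453,.1803,s['tcp_pos'][2]]))
E
```

```text
t 24.52 [ 0.6108 -0.0946  0.2988] F [-0.06 -0.3  -2.35] open 0.0226 grip 59.0 yaw 21.2
[-5.46164942e+01 -3.16135581e+02  1.63985063e-01]
```

drive_tool --increments '[[1,[-2,-15,0],0],[1,[-5,-30,0],0],[1,[-7,-42,0],0],[1,[-8,-45,0],0],[1,[-8,-45,0],0],[1,[-8,-45,0],0],[1,[-7,-40,0],0],[1,[-5,-28,0],0]]'

```text
t: 25.52
tcp_pos: [0.4572, 0.1598, 0.2992]
ee_rot: [[0.931, 0.364, 0.0], [0.364, -0.931, -0.0], [-0.0, 0.0, -1.0]]
contact_force: [0.5, 0.3, -1.4]
opening: 0.0228
grip_force: 59.0
```

drive_tool --increments '[[1,[-3,-15,0],0],[1,[-1.5,-8,0],0],[1,[0,-3,0],0],[1,[0,0,0],0],[1,[0,0,0],0]]'

```text
t: 26.15
tcp_pos: [0.446, 0.1796, 0.2992]
ee_rot: [[0.932, 0.361, -0.0], [0.361, -0.932, -0.0], [-0.0, -0.0, -1.0]]
contact_force: [-0.1, -0.9, -1.9]
opening: 0.0229
grip_force: 59.0
```

```bash
python3 - <<'E'
from h import *
s=st(); print(totool([.4453,.1803,s['tcp_pos'][2]]))
p,im=snap('wrist','w7.png'); x,y,z=s['tcp_pos']
print('seat px',proj(p,[x,y,.1]), 'tip', proj(p,[x,y,z-.134]))
cv2.imwrite('pics/w7c.png',cv2.resize(im[90:290,190:440,::-1],None,fx=3,fy=3,interpolation=cv2.INTER_CUBIC))
E
```

```text
t 26.15 [0.446  0.1796 0.2992] F [-0.14 -0.88 -1.88] open 0.0229 grip 59.0 yaw 21.2
[-3.78587986e-01 -8.82646434e-01  1.24083357e-04]
seat px (np.float64(318.7564450118004), np.float64(173.90124606078408)) tip (np.float64(318.582286941623), np.float64(188.33988296773708))
```

View pics/w7c.png

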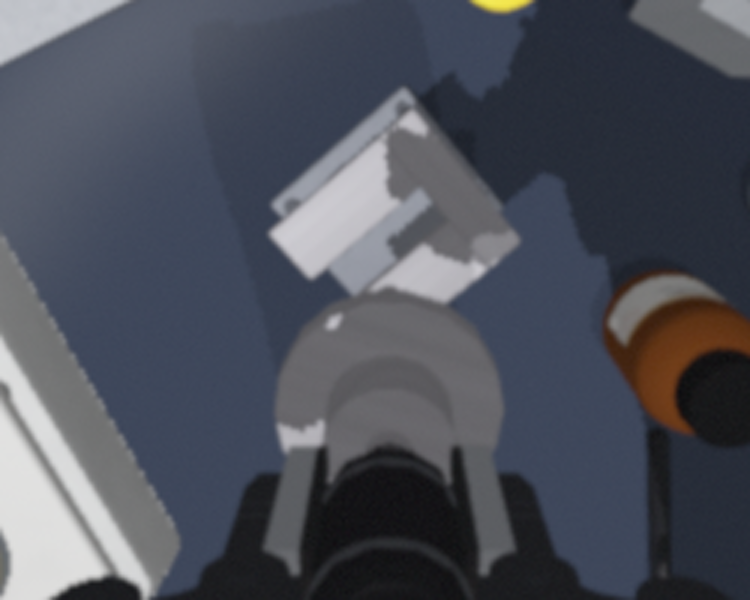

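The slot is now visible, with its closed end at about crop (425,200). The fork's corners are at (268,235), (415,108) and (520,240). I'll compute the seat from these.

```bash
python3 - <<'E'
from h import *
s=st(); p=ctrl.camera_params('wrist')
f=lambda a,b:ray(p,190+(a+.5)/3-.5,90+(b+.5)/3-.5,.1)[:2]
L,T,R,I,C=[f(*k) for k in((268,235),(415,108),(520,240),(312,279),(425,200))]
print(L,T,R,'len',np.linalg.norm(T-L),'w',np.linalg.norm(R-T),'prong',np.linalg.norm(I-L))
x=(T-L)/np.linalg.norm(T-L); y=(T-R)/np.linalg.norm(T-R); print(x,y,x@y)
# best orthonormal x
yr=np.array([y[1],-y[0]]); x=x+yr; x/=np.linalg.norm(x); y=np.array([-x[1],x[0]])
print('x',x,'seatA',L+x*34-y*34,'seatB from T', (T+R)/2-x*(np.linalg.norm(T-L)-34),'seatC',C-x*25)
# same from w4 pic foot; slot edge profile: sample along y at several x offsets around seatA
im=cv2.imread('pics/w7.png',0).astype(float)
S=np.array([.4453,.1803])
for dx in(12,16,20):
    v=[]
    for dy in range(-20,21,1):
        q=S+x*dx/1000+y*dy/1000; u,w=proj(p,[*q,.1]); v.append(int(cv2.getRectSubPix(im.astype(np.float32),(1,1),(u,w))[0,0]))
    print(dx,v)
v=[]
for dx in range(0,45): 
    q=S+x*dx/1000-y*.0; u,w=proj(p,[*q,.1]); v.append(int(cv2.getRectSubPix(im.astype(np.float32),(1,1),(u,w))[0,0]))
print(v)
E
```

```text
t 26.20 [0.4459 0.1797 0.2992] F [ 0.15 -0.24 -2.26] open 0.0226 grip 59.0 yaw 21.2
[0.43520887 0.22780138] [0.5037214  0.19043081] [0.47051107 0.13095989] len 0.07804182656880695 w 0.06811547105431585 prong 0.025486103267275597
[ 0.87789504 -0.47885311] [0.48755937 0.87308983] 0.009944165853041932
x [ 0.87550326 -0.48321222] seatA [ 13.77310431 -45.96852472] seatB from T [ 30.18590113 -16.23080922] seatC [-21.41588327  12.25364463]
12 [188, 188, 187, 187, 187, 188, 189, 189, 188, 187, 186, 184, 177, 156, 128, 100, 88, 85, 84, 84, 84, 85, 90, 108, 129, 148, 152, 154, 154, 154, 154, 155, 163, 177, 187, 191, 191, 192, 193, 193, 194]
16 [187, 185, 185, 180, 175, 167, 151, 138, 135, 137, 141, 135, 122, 111, 100, 90, 86, 84, 84, 83, 83, 84, 88, 102, 125, 144, 152, 153, 154, 154, 155, 158, 166, 177, 184, 180, 174, 172, 176, 181, 185]
20 [139, 131, 118, 110, 105, 104, 104, 104, 104, 103, 101, 101, 100, 97, 93, 88, 85, 84, 84, 84, 83, 83, 87, 96, 119, 140, 150, 152, 153, 154, 151, 144, 129, 116, 110, 107, 104, 103, 103, 104, 105]
[151, 147, 135, 118, 101, 88, 83, 83, 83, 83, 83, 83, 84, 84, 84, 83, 83, 83, 83, 83, 83, 84, 84, 84, 84, 84, 84, 86, 90, 95, 100, 101, 102, 102, 103, 102, 101, 101, 101, 101, 102, 103, 103, 102, 102]
```

The estimates agree on a seat near (0.449,0.182), about 3 mm from the grasp spot, which had to be within 4 mm. I'll go in between, at about (0.448,0.181), and lower. Contact is expected at TCP z = 0.1458.

drive_tool --increments '[[1,[1.4,-0.5,0],0],[1,[1,0,8],0],[1,[0,0,15],0],[1,[0,0,18],0],[1,[0,0,12],0],[1,[0,0,5],0],[1,[0,0,3],0],[1,[0,0,0],0]]'

```text
t: 27.2
tcp_pos: [0.4478, 0.1816, 0.2385]
ee_rot: [[0.932, 0.362, 0.0], [0.362, -0.932, 0.0], [0.0, -0.0, -1.0]]
contact_force: [0.4, 0.8, -1.5]
opening: 0.0224
grip_force: 59.0
```

drive_tool --increments '[[1,[0,0,2],0],[1,[0,0,2],0],[1,[0,0,2],0]]'

```text
t: 27.58
tcp_pos: [0.4477, 0.1815, 0.2323]
ee_rot: [[0.932, 0.362, 0.0], [0.362, -0.932, 0.0], [0.0, -0.0, -1.0]]
contact_force: [-0.1, 1.2, -2.6]
opening: 0.0223
grip_force: 59.0
```

drive_tool --increments '[[1,[0,0,1],0],[1,[0,0,1],0],[1,[0,0,1],0]]'

```text
t: 27.95
tcp_pos: [0.4477, 0.1816, 0.2293]
ee_rot: [[0.932, 0.362, 0.0], [0.362, -0.932, 0.0], [0.0, -0.0, -1.0]]
contact_force: [-0.4, 0.0, -2.2]
opening: 0.0228
grip_force: 59.0
```

drive_tool --increments '[[1,[0,0,1],0],[1,[0,0,1],0],[1,[0,0,1],0]]'

```text
t: 28.32
tcp_pos: [0.4477, 0.1815, 0.2262]
ee_rot: [[0.932, 0.362, -0.0], [0.362, -0.932, 0.0], [0.0, -0.0, -1.0]]
contact_force: [0.0, -0.1, -1.4]
opening: 0.0225
grip_force: 59.0
```

drive_tool --increments '[[1,[0,0,1],0],[1,[0,0,1],0],[1,[0,0,1],0]]'

```text
t: 28.7
tcp_pos: [0.4477, 0.1815, 0.2233]
ee_rot: [[0.932, 0.362, 0.0], [0.362, -0.932, 0.0], [0.0, -0.0, -1.0]]
contact_force: [0.5, 0.1, -2.1]
opening: 0.0227
grip_force: 59.0
```

drive_tool --increments '[[1,[0,0,1.5],0],[1,[0,0,1.5],0],[1,[0,0,1],0]]'

```text
t: 29.08
tcp_pos: [0.4477, 0.1815, 0.2192]
ee_rot: [[0.932, 0.362, -0.0], [0.362, -0.932, 0.0], [-0.0, -0.0, -1.0]]
contact_force: [-0.2, -0.6, -2.3]
opening: 0.0226
grip_force: 59.0
```

drive_tool --increments '[[1,[0,0,8],0],[1,[0,0,14],0],[1,[0,0,16],0],[1,[0,0,14],0],[1,[0,0,9],0],[1,[0,0,5],0],[1,[0,0,3],0],[1,[0,0,0],0]]'

```text
t: 30.08
tcp_pos: [0.4478, 0.1816, 0.1504]
ee_rot: [[0.932, 0.362, 0.0], [0.362, -0.932, 0.0], [0.0, -0.0, -1.0]]
contact_force: [0.1, -0.1, -2.4]
opening: 0.0224
grip_force: 59.0
```

drive_tool --increments '[[1,[0,0,1],0],[1,[0,0,1],0],[1,[0,0,0],0]]'

```text
t: 30.45
tcp_pos: [0.4477, 0.1815, 0.1483]
ee_rot: [[0.932, 0.362, 0.0], [0.362, -0.932, 0.0], [0.0, -0.0, -1.0]]
contact_force: [-0.4, -0.2, -2.2]
opening: 0.0224
grip_force: 59.0
```

drive_tool --increments '[[1,[0,0,1],0],[1,[0,0,0.5],0],[1,[0,0,0.4],0],[1,[0,0,0],0]]'

```text
t: 30.95
tcp_pos: [0.4477, 0.1816, 0.1464]
ee_rot: [[0.932, 0.362, -0.0], [0.362, -0.932, 0.0], [-0.0, -0.0, -1.0]]
contact_force: [-0.2, -0.4, -2.1]
opening: 0.0225
grip_force: 59.0
```

drive_tool --increments '[[1,[0,0,0.3],0],[1,[0,0,0.2],0],[1,[0,0,0],0]]'

```text
t: 31.32
tcp_pos: [0.4477, 0.1816, 0.1459]
ee_rot: [[0.932, 0.362, 0.0], [0.362, -0.932, 0.0], [0.0, -0.0, -1.0]]
contact_force: [0.2, 0.4, -1.7]
opening: 0.0226
grip_force: 59.0
```

drive_tool --increments '[[1,[0,0,0.3],0],[1,[0,0,0],0]]'

```text
t: 31.58
tcp_pos: [0.4478, 0.1816, 0.1458]
ee_rot: [[0.932, 0.362, 0.0], [0.362, -0.932, 0.0], [0.0, -0.0, -1.0]]
contact_force: [-0.4, -0.8, 1.7]
opening: 0.0222
grip_force: 59.5
```

drive_tool --increments '[[0.35,[0,0,0],0],[0.3,[0,0,0],0],[0.1,[0,0,0],0],[0.0,[0,0,0],0],[0.0,[0,0,0],0]]'

```text
t: 32.2
tcp_pos: [0.4477, 0.1815, 0.1456]
ee_rot: [[0.932, 0.362, 0.0], [0.362, -0.932, 0.0], [0.0, -0.0, -1.0]]
contact_force: [-0.1, 0.1, 0.5]
opening: 0.0429
grip_force: 0.0
```

```bash
python3 - <<'E'
from h import *
s=st(); p,im=snap('wrist','w8.png'); x,y,z=s['tcp_pos']
q=ctrl.camera_params('scene')
# head top centre: dark blob near the expected pixel
u,v=proj(p,[x,y,z+.04]); print('expected head top',u,v)
g=cv2.cvtColor(im,cv2.COLOR_RGB2GRAY); r=int(v); print([int(a) for a in g[r,int(u)-50:int(u)+50:2]])
E
```

```text
t 32.20 [0.4477 0.1815 0.1456] F [-0.09  0.14  0.54] open 0.0429 grip 0.0 yaw 21.2
expected head top 317.28071331894387 298.5834541082255
[28, 28, 22, 24, 37, 67, 71, 71, 70, 71, 102, 209, 163, 28, 23, 21, 24, 23, 22, 20, 21, 23, 21, 21, 22, 22, 21, 21, 23, 18, 21, 22, 22, 22, 21, 21, 24, 23, 20, 25, 119, 102, 50, 63, 62, 62, 62, 61, 42, 22]
```

drive_tool --increments '[[-0.1,[0,0,-5],0],[-0.2,[0,0,-20],0],[-0.2,[0,0,-40],0],[-0.2,[0,0,-50],0],[-0.2,[0,0,-50],0],[-0.2,[0,0,-30],0],[-0.2,[0,0,0],0]]'

```text
t: 33.12
tcp_pos: [0.4484, 0.182, 0.3431]
ee_rot: [[0.932, 0.362, 0.004], [0.362, -0.932, 0.001], [0.004, 0.0, -1.0]]
contact_force: [0.5, 0.1, -0.6]
opening: 0.0514
grip_force: 0.0
```

```bash
python3 - <<'E'
from h import *
s=st(); p,im=snap('wrist','w9.png'); q,it=snap('top','top9.png')
g=im.mean(2)
# dark head blob in wrist view vs. prediction for upright gauge at release spot, reading ~.085 (head top ~.188)
X=[.4477,.1815]
print('pred head top',proj(p,X+[.187]),'foot',proj(p,X+[.112]))
def blob(a,lo,thr,c):
    m=((a<thr)*255).astype(np.uint8); n,l,st_,ce=cv2.connectedComponentsWithStats(m)
    for k in range(1,n):
        if st_[k,4]>lo and np.hypot(*(ce[k]-c))<60: print(ce[k].round(1),st_[k])
blob(g,60,45,np.array(proj(p,X+[.17])))
print('top pred head',proj(q,X+[.187])); blob(it.mean(2),15,50,np.array(proj(q,X+[.17])))
# tray cover
print('tray cover pred',proj(q,[.4555,-.133,.043]))
u,v=map(int,proj(q,[.4555,-.133,.02])); print(it[v-14:v+15:2,u-16:u+17:2].mean(2).astype(int))
d=np.abs(cv2.imread('pics/top0.png')[:,:,::-1].astype(int)-it).max(2)
m=(d>60).astype(np.uint8); n,l,ss,ce=cv2.connectedComponentsWithStats(m)
for k in range(1,n):
    if ss[k,4]>25: print('changed',ce[k].round(0),ss[k])
E
```

```text
t 33.12 [0.4484 0.182  0.3431] F [ 0.54  0.08 -0.61] open 0.0514 grip 0.0 yaw 21.2
pred head top (np.float64(318.8126163131533), np.float64(184.14801693195363)) foot (np.float64(318.9254960579777), np.float64(169.905095484718))
[341.8 134.2] [335 129  12  14  90]
[319.9 173. ] [311 168  18  14 111]
top pred head (np.float64(228.67488180879624), np.float64(239.66409143361153))
[204.2 187.2] [190 164  29  46 191]
[263.6 204.2] [254 192  20  21  64]
[278.4 207.7] [275 205   7   8  18]
[233.6 211.3] [231 209   6   5  17]
[262.5 222.9] [256 215  14  14  32]
[232.  223.3] [224 217  16  13 101]
[254.6 223.1] [253 217   4  12  16]
[275.  224.3] [270 222  12   7  18]
[251.1 231.9] [239 226  24  14  66]
[275.9 233.6] [271 229  13  10  26]
[262.4 278.3] [258 275   9  10  20]
tray cover pred (np.float64(350.1978910627139), np.float64(243.19512236283688))
[[255 156 230 233 231 228 227 231 228 228 227 229 225 225 206 121  74]
 [234 231 229 229 230 228 228 229 226 227 227 227 227 226 233 255  51]
 [231 228 229 229 229 229 229 229 229 227 226 226 230 231 230 160 163]
 [231 230 230 229 231 231 230 23
[... 429 characters left out ...]
45 159 157 174 202 231 230 233 230]
 [150 249 231 229 237 141 204 204 202 202 188 188 232 234 232 230 228]
 [133 138 241 235 234 236 144 212 200 196 192 229 232 229 226 230 232]
 [159 139 145 237 232 231 234 239 211 235 234 228 231 230 231 232 236]
 [ 53 159 143 227 233 232 232 230 228 229 231 234 233 234 236 242 183]
 [ 43 136 153 153 226 227 228 233 236 234 235 237 245 243 149 235  99]]
changed [210. 291.] [  121   164   184   236 15445]
changed [275. 189.] [264 177  24  23 349]
changed [337. 185.] [329 178  17  17 155]
changed [245. 234.] [242 231   6   8  26]
changed [350. 243.] [343 238  15  12  80]
changed [337. 258.] [330 246  14  21  83]
changed [622. 384.] [ 588  352   52   48 1242]
```

```bash
python3 - <<'E'
from h import *
a=cv2.imread('pics/top0.png',0); b=cv2.imread('pics/top9.png',0)
def tm(n,u,v,h):
    t=a[v-h:v+h,u-h:u+h]; w=b[v-h-8:v+h+8,u-h-8:u+h+8]; r=cv2.matchTemplate(cv2.Canny(w,60,150),cv2.Canny(t,60,150),cv2.TM_CCOEFF_NORMED); _,m,_,l=cv2.minMaxLoc(r); print(n,l[0]-8,l[1]-8,round(m,2))
for x in [('sqcover',276,186,10),('sqblock',277,190,16),('tray',349,244,26),('amber',294,248,14),('beaker',308,216,12),('small',356,163,13),('tube',301,164,9),('dropper',365,213,7),('brown',395,227,9),('yellow',244,202,9)]: tm(*x)
print(a[176:202:2,262:292:2]); print(b[176:202:2,262:292:2])
E
```

```text
sqcover 0 0 0.53
sqblock 0 0 0.69
tray 0 0 0.67
amber 0 0 0.61
beaker 0 0 0.84
small 0 0 0.88
tube 0 0 0.9
dropper 0 0 0.98
brown 0 0 0.91
yellow 0 0 0.92
[[ 74  68 105 255 249 242 128 113  43  46  47  59  65  66  70]
 [ 71  67 154 246 246 251 246 244 255 255 255 255 255 239  68]
 [ 69  67 213 248 235 146 146 128 156 156 255 245 244 215  37]
 [ 71  65 255 235 135 171 163 171 119 149 130 247 245 189  46]
 [ 75  60 255 172 151 171 169 170 132  89 158 247 248 161  65]
 [ 75  55 255 165 144 179 177 188  91 155 167 162 253 134  77]
 [ 73  47 255 166 177  81 100  64  68 178 174 254 255 111  75]
 [ 71  40 254 190 179 189 163 165 192 181 162 249 255  90  62]
 [ 69  96 249 253 163 190 193 193 193 196 252 247 250  94  61]
 [ 68 221 247 247 255 143 194 203  97 255 250 245 254 104  46]
 [ 70 230 255 252 249 251 255 255 251 246 244 247 215 103  45]
 [ 72  81 125 121 125 132 179 217 245 255 255 255 197  94  42]
 [ 73  71 123 129 130 128 127 131 125 125 123 124 117  97  44]]
[[ 72  74 106 255 249 248 144  84  56  52  55  55  62  66  72]
 [ 71  71 157 247 255 181 156 155 188 169 255 255 255 237  69]
 [ 69  69 211 252 202  87  89  87  87 124 174 251 245 212  37]
 [ 72  66 255 150  78 103 100 103  99  94 117 167 249 193  51]
 [ 71  67 164 105  88 102  99 103  83 104  92 160 254 166  67]
 [ 69  67 174  93  79 103 103 111  67 100 103 162 175 113  77]
 [ 70  59 179  95 102  68  73  59  88 109 104 165 184 109  75]
 [ 75  37 179 109 101 105  72  75 113 108  94 176 181 105  62]
 [ 52  56 175 176  98 105 111 113 115 113 159 174 169 106  63]
 [ 37 130 174 181 180  80 104 107  66 168 175 174 170 106  42]
 [ 46 136 187 178 178 176 179 182 184 170 171 175 140 112  51]
 [ 52  59 111 107 104 103 129 139 158 178 185 186 133  97  43]
 [ 48  47 107 109 107 109 111 107 110 108 106 107 107 103  45]]
```

The changes there are only the arm's shadow: nothing else has moved, the cover is in the tray and the gauge stands in its fork.

```bash
python3 -c "
from rig import ctrl
print(ctrl.sign_off())"
```

```text
the job is handed in; nothing more can be done
None
```

I handed the job in at about 33 s: the cover is in the tray, the round well was gauged (rod bottomed at about 20 N at the wrist), and the gauge stands released in its fork. The final camera check showed nothing else moved, but I had no way to read the rod directly to confirm the reading held when the gripper let go.

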